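# Clamp an instrument cover in the repair jig

## Robot

A 6-joint arm with a two-finger parallel gripper is mounted at the origin on the work surface. World frame = base frame: x ahead of the robot, y to its left, z up, the work surface at z = 0. Lengths are in m, angles in degrees, forces in N, time in s.
With the tool pointing down it reaches from about 0.25 to 0.725 m from the base axis. Payload 9.7 kg.
Tool frame: the origin (TCP) lies on the centre line of the jaws, within the pads' length; the fingertips stand bot.nose_length ahead of it and the grasp point (between the pads) lies 11 mm behind it (bot.nose_length is the distance from the TCP to the fingertips, in m); z points along the fingers, y is the line along which they close (so a half turn about z gives the same grasp; the last joint's range is limited). The gripper opens to 85 mm and grips with 20 to 120 N. Pads are 22 mm wide; open, the fingers measure 114 mm over their backs; the gripper's body (76 mm by 85 mm) begins 54 mm behind the grasp point. The pads swing forward as they close: fully open they stand 13 mm farther back than shut.
Start: joints at [72.536, 4.979, 10.078, 95.1, 0, 90], TCP at [0.165, 0.525, 0.239] pointing down, gripper open.
Joint ranges: [-179.16, 179.16], [-48.56, 103.87], [-65.8, 70.77], [-126.05, 130.52], [-82.76, 87.17], [-180, 180]. Speed limits (degrees/s): [127.2, 127.2, 147.25, 180, 180, 180].

## Interface

Orientations are given as [roll, pitch, yaw] about the fixed x, y, z axes, in that order (R = Rz(yaw) Ry(pitch) Rx(roll)).
In Python, from workcell import bot gives the robot as it stands. The module is installed in compiled form; this text tells all that it offers.
- The arm moves only by the shell command python3 -m inch 'ROWS' [OPENING] [FORCE]. ROWS is JSON, a list of rows, each a list of 4 numbers: the shift along the world's x, y, z in cm, then the turn about the world's z in degrees. A call has exactly 8 rows; each row is the pose to reach, as a shift and turn from the pose commanded when the call began; what a row does not reach only later rows make up. A row lasts 1/8 s, in which the tool goes at most 62.5 mm and 10.7 degrees, less where a joint would pass 70% of its speed; a pose out of reach is approached as far as the arm can. A call with a gripper value outside its range is refused whole. OPENING is the finger opening in cm, from 0 to 8.54, set as the call begins (- or left out, the last holds). The fingers move at their own pace and stop on an object; FORCE is the grip in N (left out, the last holds). Time passes only in rows, so rows that repeat a pose let the fingers close, or fill a call up. It gives the time, the measured TCP pose, the force, the opening and the grip force at its end, in the units of the state.
- bot.get_obs(): the state, without advancing time (a new reading comes with each control period).
- bot.camera(name): name is "side" or "top" or "wrist"; returns a dict with "img" (480x640x3 uint8, red, green, blue), "fovy" (degrees; the focal length in pixels is half the picture's height over the tangent of half this angle, whatever the lens; pixels are square), "cx", "cy" (the principal point, pixels), "R" (3x3) and "t" (3): a world point X has camera coordinates R X + t; the wrist camera has in their place "mount" (4x4, takes a point from camera to tool coordinates, whose origin is the TCP and whose axes are the flange's). Camera axes: x right, y down, z forward; pixel columns grow to the right and rows downward; lengths in m; the calibration is good to about 2 mm. A picture is of the moment at which its call begins: read the wrist's pose just before it. There is no depth.
- bot.job_done(): hands the job in; it is judged then, once.
Trained networks look in a picture, given as the dict that the camera call returned (one of the last four; its "shot" number tells which), for a name from the list of things; names that differ only in an ending like _2 or _b are one class to them, and where a whole thing is asked for, a point or a joint stands for the part that bears it (a point fixed in the world has none). Each returns a list of dicts, best first, with "score" (0 to 1); they miss things now and then, are a little off and sometimes report something else, mostly with a low value. They report only what shows in the picture. A call takes as long as a camera call. They do not tell look-alikes from the thing itself.
- bot.find_in(thing, picture): "point" ([column, row] in pixels, amid what is visible of it).
- bot.landmark_of(thing, picture): "point" ([column, row] in pixels: a listed point, or the origin of a listed thing).
The state is a dict: "time": time; "q": joint angles; "qd": joint speeds; "joint_efforts": joint torques, N m; "ee_pos": TCP position; "tcp_rot": TCP orientation; "wrist_force": force on the tool from outside, world axes, zero at the start; "torque": the same for the moment, N m; "opening": finger opening in m; "grasp_force": force on a finger pad.
Only numpy, scipy, OpenCV 4.12 (cv2) and the standard library are available. Lean on these libraries where they do the work, as an engineer would, in place of code of your own. Each camera call takes 0.05 s, during which the arm holds its last target. There are 200 camera calls.

## Task

Gently push (do not squeeze) the beige cover along the aluminium jig until its front edge sits flush against the steel fence. Then swing the clamp's T-bar lever over and down until it snaps past centre and lies fully home with the rubber pad clamping the cover, without bending the lever by forcing it. Let go and leave the bottle, the small white bin and the screwdriver where they are.

Things in the scene. Friction and masses are not known exactly. Their poses are not given: they have to be found in the camera images.
- jig: Aluminium plate bolted to the bench, 12 mm thick, x -130 to 85, y -80 to 195 mm of its origin on the bench. x: sliding direction, y: to the clamp, z up. Grey clamp housing: x -31 to 31, y 59 to 95, up to z 67; from it pad and arm reach to y 29, up to z 52. Steel fence across x, y -55 to 55, 12 thick, 22 high; its face, set anew and not measured, is anywhere from x 30 to 60: feel for it.
- lever_pivot (a point): The lever's pivot, fixed in the jig at x 0, y 77, z 50 mm; the pivot axis is the jig's x axis. Axes as the jig's.
- cover: Loose smooth beige plastic cover, flat on the jig: flange 120 (x) x 100 (y) x 14 mm, 0.3 kg, slides at 1 to 2 N. Origin: centre of its underside; x points to its front edge, y to the clamp. On it a dome to push, rear face upright: x -42 to 42, y -49 to 15 mm, 44 mm above the underside. Starts 12 to 65 mm short of the fence, slightly askew; its flange passes under the raised pad (6 mm of air).
- cover_front (a point): Middle of the cover's front edge face, 60 mm ahead of the cover's origin, 7 mm above its underside.
- lever_bar (a point): Centre of the lever's black T-bar, the handle: round bar 12 mm thick, 56 mm long, parallel to the jig's x axis, 105 mm from the pivot, carried at its middle by a 10 mm thick steel rod. Its axes turn with the lever.
- lever (a joint): Lever angle, rad. 0: upright, where a spring holds it open; grows as the bar swings away from the cover, to the jig's +y, and down to the hard stop at 1.40 (bar then 68 mm above the bench). Resistance at the bar: 3 to 8 N at first, 12 N near 0.5, nil at dead centre, 1.25; beyond, the lever pulls itself to the stop and stays. Let go before 1.25 it springs back upright.
- pad: Rubber clamp pad, 18 mm square, 9 mm high, spring-backed; origin at the centre of its lower face, over x 0, y 38 mm of the jig. It comes down as the lever turns and presses the cover's flange with about 15 N when closed.
- bin: Bystander: small empty white plastic bin, 100 x 60 x 40 mm, on the bench. Origin under its centre.
- flask: Bystander: grey plastic bottle, 64 mm diameter, 150 mm tall, standing on the bench. Origin under its centre.
- driver: Bystander: screwdriver lying on the bench. Origin under its middle.
- handle (a joint): How far the lever's steel rod bends about the pivot, rad; 0 unloaded, positive when the bar is pushed the closing way. 0.001 per 1.4 N across the bar. It should not be bent past 0.025 (about 36 N).
There are look-alikes about, which are no part of the job. Of the things like the cover, leave any that is blue or purple; of the rest the smaller one is meant.

How it is judged:
By the outcome, as a careful person would: the job done as asked, in the order asked, and still so for the second after the job is handed in, with the robot touching nothing.
It also fails if it takes over 67 s, if anything falls off the work surface, if the arm or the gripper's body presses on something with over 40 N, if the wrist force passes 120 N, or if a joint passes its speed limit or range.

## Working session

There is one attempt and no reset: what is moved stays moved. The work goes in short steps, Python scripts to look and compute and a shell command to move; the robot and the scene stay as the last step left them, time stands still between calls to the robot, and variables do not carry over. Pictures are saved under pics/ and viewed, at most 10 in all, crops included, and the job is handed in when it is done.

```bash
mkdir -p pics; cat > h.py <<'E'
import numpy as np, cv2
from workcell import bot
def K(c):
    f=240/np.tan(np.radians(c["fovy"])/2); return f,c["cx"],c["cy"]
def ray(c,p):
    f,cx,cy=K(c); d=np.array([(p[0]-cx)/f,(p[1]-cy)/f,1.]); R=np.array(c["R"]);t=np.array(c["t"])
    return -R.T@t, R.T@d
def atz(c,p,z):
    o,d=ray(c,p); return o+d*(z-o[2])/d[2]
def proj(c,X):
    f,cx,cy=K(c); v=np.array(c["R"])@np.array(X)+np.array(c["t"]); return np.array([cx+f*v[0]/v[2],cy+f*v[1]/v[2]])
def save(c,n): cv2.imwrite("pics/"+n,c["img"][:,:,::-1])
E
python3 - <<'E'
from h import *
print(bot.nose_length)
for n in("top","side"):
    c=bot.camera(n); save(c,n+".png")
    for k in("jig","cover","cover_front","lever_bar","lever_pivot","pad","bin","flask","driver"):
        for d in bot.landmark_of(k,c)[:4]: 
            z={"jig":0,"cover":.012,"cover_front":.019,"lever_bar":.155,"lever_pivot":.05,"pad":.03}.get(k,0)
            print(n,k,np.round(d["point"]),round(d["score"],2),np.round(atz(c,d["point"],z),3))
o=bot.get_obs();print(o["ee_pos"],o["tcp_rot"],o["wrist_force"],o["time"])
E
```

```text
0.008
top jig [300. 221.] 0.88 [ 0.588 -0.126  0.   ]
top cover [301. 245.] 0.84 [ 0.53  -0.13   0.012]
top cover [331. 340.] 0.72 [ 0.309 -0.205  0.012]
top cover [214. 323.] 0.72 [0.342 0.07  0.012]
top cover_front [232. 335.] 0.95 [0.317 0.025 0.019]
top cover_front [297. 220.] 0.59 [ 0.589 -0.118  0.019]
top cover_front [438. 338.] 0.57 [ 0.321 -0.45   0.019]
top lever_bar [260. 213.] 0.63 [ 0.584 -0.049  0.155]
top lever_pivot [264. 219.] 0.86 [ 0.586 -0.045  0.05 ]
top pad [265. 172.] 0.65 [ 0.7   -0.041  0.03 ]
top bin [362. 220.] 0.72 [ 0.595 -0.275  0.   ]
top flask [354. 166.] 0.81 [ 0.726 -0.253  0.   ]
top driver [262. 174.] 0.78 [ 0.704 -0.03   0.   ]
side jig [310. 268.] 0.61 [ 0.588 -0.125  0.   ]
side cover [290. 277.] 0.83 [ 0.524 -0.137  0.012]
side cover [220. 342.] 0.76 [ 0.299 -0.215  0.012]
side cover [333. 412.] 0.74 [ 0.377 -0.485  0.012]
side cover [179. 269.] 0.58 [0.334 0.047 0.012]
side cover_front [175. 278.] 0.92 [0.309 0.014 0.019]
side cover_front [311. 264.] 0.84 [ 0.586 -0.135  0.019]
side cover_front [329. 232.] 0.7 [ 0.696 -0.058  0.019]
side cover_front [293. 417.] 0.57 [ 0.312 -0.455  0.019]
side lever_bar [291. 199.] 0.48 [ 0.591 -0.052  0.155]
side lever_pivot [292. 237.] 0.92 [ 0.587 -0.057  0.05 ]
side lever_pivot [308. 264.] 0.64 [ 0.558 -0.162  0.05 ]
side pad [301. 248.] 0.57 [ 0.594 -0.081  0.03 ]
side bin [351. 306.] 0.73 [ 0.583 -0.284 -0.   ]
side bin [300. 246.] 0.66 [ 0.616 -0.043 -0.   ]
side flask [387. 276.] 0.83 [ 0.711 -0.259  0.   ]
side driver [326. 229.] 0.94 [ 0.713 -0.023 -0.   ]
[0.16506298 0.52462487 0.23929151] [-1.79998291e+02 -9.54240060e-04  1.62534420e+02] [-0.15264398 -0.34106603  0.70144875] 1.0
```

View pics/top.png

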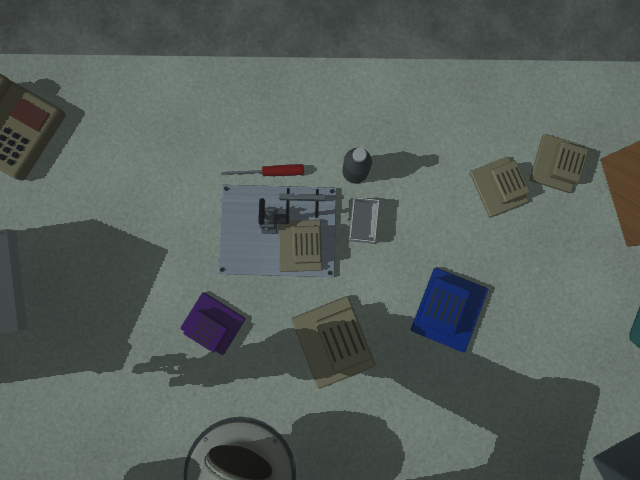

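View pics/side.png

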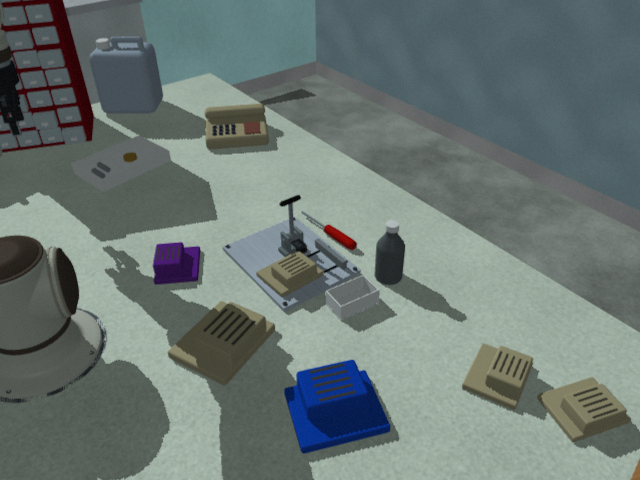

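Cover candidates in the top view: beige on the jig (300,246), large beige (333,342), beige (500,187) and (562,162), blue (450,308), purple (213,322). The one on the jig fits: it is beige, small, and beside the clamp and fence. I'll confirm it in a crop.

```bash
python3 - <<'E'
from h import *
c=bot.camera("top"); im=c["img"][175:290,210:350,::-1]
cv2.imwrite("pics/crop.png",cv2.resize(im,None,fx=5,fy=5,interpolation=cv2.INTER_CUBIC))
print(c["fovy"],np.array(c["R"]).round(3).tolist(),np.round(-np.array(c["R"]).T@c["t"],3))
E
```

```text
53.85779129402637 [[0.021, -1.0, -0.015], [-0.995, -0.019, -0.102], [0.102, 0.017, -0.995]] [ 0.436 -0.187  1.13 ]
```

View pics/crop.png

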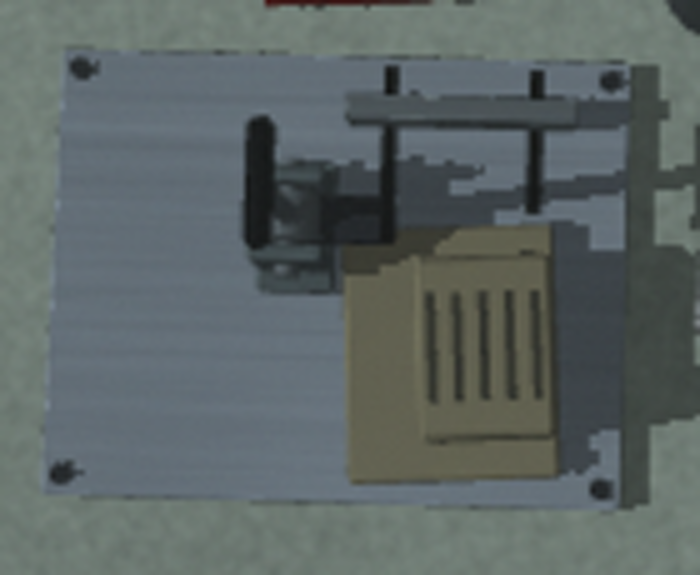

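The crop shows the cover on the jig: 120 x 100 flange, dome on the −y side, front edge towards the fence at the top (row ~122). That confirms it. Next I'll compute the frames.

```bash
python3 - <<'E'
from h import *
c=bot.camera("top")
P=lambda u,v,z: atz(c,(210+(u-2)/5,175+(v-2)/5),z)
cs=np.array([P(67,48,.012),P(630,64,.012),P(620,508,.012),P(45,490,.012)])[:,:2]
loc=np.array([[85,195],[85,-80],[-130,-80],[-130,195]])/1000
M,_=cv2.estimateAffinePartial2D(loc.astype(np.float32),cs.astype(np.float32)); 
s=np.hypot(M[0,0],M[1,0]); yaw=np.arctan2(M[1,0],M[0,0]); print("scale",s,"yaw",np.degrees(yaw),"t",M[:,2])
R=np.array([[np.cos(yaw),-np.sin(yaw)],[np.sin(yaw),np.cos(yaw)]])
t=cs.mean(0)-R@loc.mean(0); print("t",t); print(((cs-t)@R*1000).round(1))
for n,a in dict(covTR=(552,225,.026),covBR=(557,475,.026),covBL=(350,482,.026),domeTR=(549,255,.056),domeBR=(548,437,.056),domeBL=(425,440,.056),domeTL=(418,255,.056),fenceR=(575,124,.034),fenceL=(346,120,.034),fenceTL=(346,95,.034),bar1=(262,120,.167),bar2=(258,245,.167)).items():
    w=P(*a)[:2]; print(n,w.round(3),((w-t)@R*1000).round(1))
q=R@[0,.077]+t; print("pivot",q)
E
```

```text
scale 0.9891637957675138 yaw -0.517186432255553 t [ 0.58730904 -0.12953183]
t [ 0.58754723 -0.13015708]
[[  84.2  193.6]
 [  83.6  -78. ]
 [-129.1  -78.9]
 [-128.7  193.3]]
covTR [ 0.59  -0.173] [  2.6 -43.1]
covBR [ 0.472 -0.178] [-114.9  -48.9]
covBL [ 0.467 -0.081] [-121.    47.6]
domeTR [ 0.572 -0.173] [-15.5 -42.5]
domeBR [ 0.488 -0.174] [-98.8 -44.5]
domeBL [ 0.486 -0.118] [-101.8   11.3]
domeTL [ 0.571 -0.113] [-17.2  17.5]
fenceR [ 0.637 -0.183] [ 49.7 -52.6]
fenceL [ 0.637 -0.075] [48.6 55.2]
fenceTL [ 0.649 -0.075] [60.6 55.7]
bar1 [ 0.612 -0.054] [23.5 76.3]
bar2 [ 0.56  -0.054] [-28.7  75.7]
pivot [ 0.58824226 -0.05316022]
```

```bash
python3 -m inch '[[2.3,-5.5,0,3],[4.6,-11,0,6],[6.9,-16.5,0,9],[9.2,-22,0,12],[11.5,-27.5,0,15],[13.8,-33,0,17],[16.1,-38.5,0,17],[18.4,-44,0,17]]' 2.6 20
```

```text
time: 2.1
ee_pos: [0.3494, 0.0828, 0.2396]
tcp_rot: [180.0, 0.1, 179.6]
wrist_force: [1.6, 1.4, 0.3]
opening: 0.0258
grasp_force: 0.0
```

```bash
python3 -m inch '[[2,-5,0,0],[4,-10,-1,0],[6,-15,-3,0],[8,-19.5,-6,0],[9.2,-22.5,-10,0],[9.2,-22.5,-14,0],[9.2,-22.5,-17,0],[9.2,-22.5,-17,0]]'; python3 - <<'E'
from h import *
o=bot.get_obs();print(o["ee_pos"],o["tcp_rot"],o["wrist_force"],o["q"])
c=bot.camera("side");save(c,"s2.png")
im=c["img"][150:330,200:420,::-1]
cv2.imwrite("pics/s2c.png",cv2.resize(im,None,fx=3.6,fy=3.3,interpolation=cv2.INTER_CUBIC))
E
```

```text
time: 3.1
ee_pos: [0.4396, -0.14, 0.0674]
tcp_rot: [179.9, -0.2, 179.5]
wrist_force: [-0.1, -0.2, 0.9]
opening: 0.0257
grasp_force: 0.0
[ 0.43963806 -0.13999089  0.06741121] [179.9290085   -0.21725244 179.52388442] [-0.084954   -0.20710743  0.91505624] [-1.76648466e+01 -6.75368714e+00 -2.05295162e+01  7.64526995e+01
  3.61848352e-03 -1.71886036e+01]
```

View pics/s2c.png

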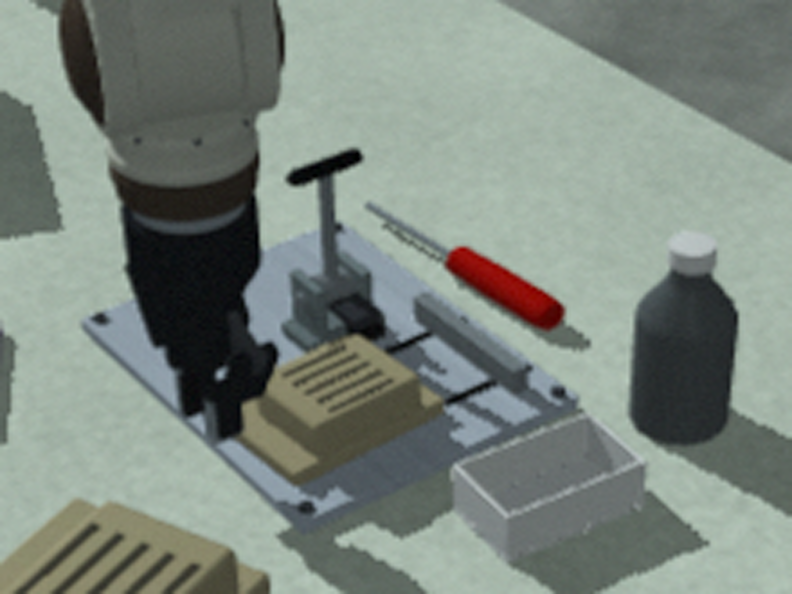

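The fingers stand behind the dome, near pixel (225,400), clear of the clamp. I'll lower, then creep forward.

```bash
python3 -m inch '[[0,-0.2,-1.3,0],[0,-0.4,-2.6,0],[0.8,-0.4,-2.6,0],[1.6,-0.4,-2.6,0],[2.2,-0.4,-2.6,0],[2.6,-0.4,-2.6,0],[3,-0.4,-2.6,0],[3.2,-0.4,-2.6,0]]'
```

```text
time: 4.15
ee_pos: [0.4733, -0.1443, 0.0433]
tcp_rot: [-180.0, -0.0, 179.5]
wrist_force: [0.1, -0.5, 0.1]
opening: 0.0263
grasp_force: 0.0
```

```bash
python3 -m inch '[[0.4,0,0,0],[0.8,0,0,0],[1.2,0,0,0],[1.5,0,0,0],[1.8,0,0,0],[2.1,0,0,0],[2.3,0,0,0],[2.5,0,0,0]]'
```

```text
time: 5.15
ee_pos: [0.4982, -0.1443, 0.0433]
tcp_rot: [-180.0, -0.0, 179.5]
wrist_force: [-2.7, -0.5, 0.0]
opening: 0.0258
grasp_force: 0.9
```

```bash
python3 -m inch '[[0.3,0,0,0],[0.6,0,0,0],[0.9,0,0,0],[1.1,0,0,0],[1.3,0,0,0],[1.5,0,0,0],[1.6,0,0,0],[1.7,0,0,0]]'; python3 - <<'E'
from h import *
c=bot.camera("top"); im=c["img"][175:290,210:350,::-1]
cv2.imwrite("pics/crop2.png",cv2.resize(im,None,fx=5,fy=5,interpolation=cv2.INTER_CUBIC))
E
```

```text
time: 6.15
ee_pos: [0.5151, -0.1443, 0.0433]
tcp_rot: [180.0, 0.0, 179.5]
wrist_force: [-1.4, -0.2, 0.4]
opening: 0.0262
grasp_force: 0.9
```

View pics/crop2.png

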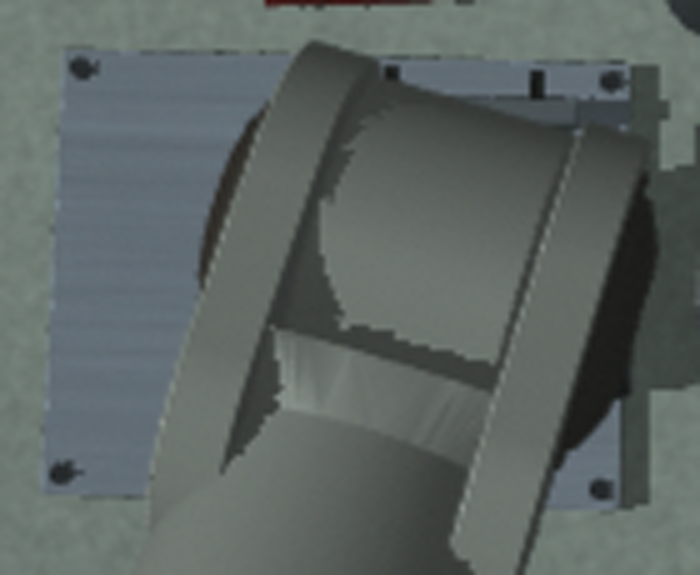

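The arm hides the cover from above, so I'll feel for the fence instead.

```bash
python3 -m inch '[[0.05,0,0,0],[0.1,0,0,0],[0.15,0,0,0],[0.2,0,0,0],[0.25,0,0,0],[0.3,0,0,0],[0.35,0,0,0],[0.4,0,0,0]]'
```

```text
time: 7.2
ee_pos: [0.5191, -0.1444, 0.0433]
tcp_rot: [180.0, -0.0, 179.5]
wrist_force: [-3.0, 0.5, 0.5]
opening: 0.0263
grasp_force: 0.9
```

```bash
python3 -m inch '[[0.05,0,0,0],[0.1,0,0,0],[0.15,0,0,0],[0.2,0,0,0],[0.25,0,0,0],[0.3,0,0,0],[0.3,0,0,0],[0.3,0,0,0]]'
```

```text
time: 8.2
ee_pos: [0.5222, -0.1444, 0.0433]
tcp_rot: [-180.0, 0.0, 179.5]
wrist_force: [-0.9, -0.5, 0.2]
opening: 0.0259
grasp_force: 0.5
```

```bash
python3 -m inch '[[0.04,0,0,0],[0.08,0,0,0],[0.12,0,0,0],[0.16,0,0,0],[0.2,0,0,0],[0.2,0,0,0],[0.2,0,0,0],[0.2,0,0,0]]'
```

```text
time: 9.2
ee_pos: [0.5236, -0.1443, 0.0433]
tcp_rot: [180.0, -0.1, 179.5]
wrist_force: [-5.7, -0.0, 3.4]
opening: 0.0259
grasp_force: 2.6
```

```bash
python3 - <<'E'
from h import *
c=bot.camera("side")
cv2.imwrite("pics/s3c.png",cv2.resize(c["img"][210:310,240:380,::-1],None,fx=5.5,fy=5.5,interpolation=cv2.INTER_CUBIC))
print(bot.get_obs()["wrist_force"])
E
```

```text
[-5.43553406 -0.18577943  3.41426619]
```

View pics/s3c.png

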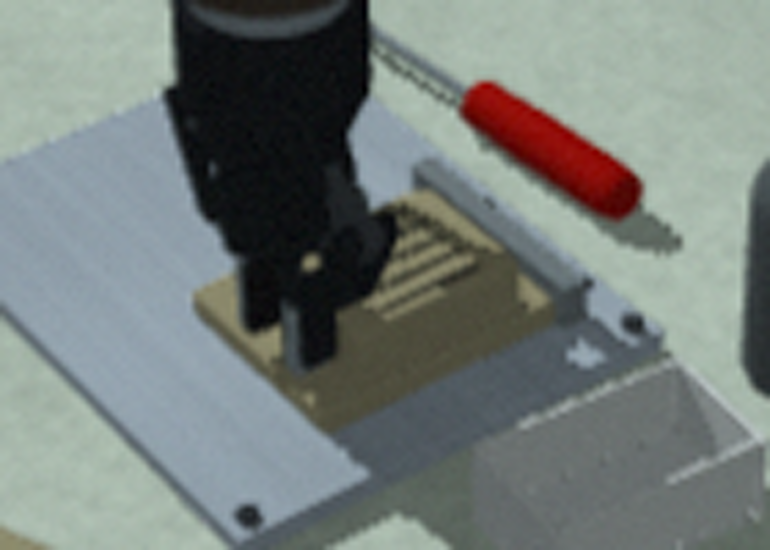

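The view shows the front edge at the fence near (520,290), and the force has risen to 5.7 N. One more gentle nudge to confirm it's seated.

```bash
python3 -m inch '[[0.03,0,0,0],[0.06,0,0,0],[0.09,0,0,0],[0.1,0,0,0],[0.1,0,0,0],[0.1,0,0,0],[0.1,0,0,0],[0.1,0,0,0]]'
```

```text
time: 10.25
ee_pos: [0.5236, -0.1443, 0.0432]
tcp_rot: [180.0, -0.2, 179.5]
wrist_force: [-10.1, 0.1, 6.2]
opening: 0.0261
grasp_force: 5.3
```

Position held while the force went 5.7 to 10 N, so the cover is seated. Back off straight, then rise and turn so the two fingers will straddle the rod.

```bash
python3 -m inch '[[-0.3,0,0,0],[-1.5,0,0,0],[-3,0,0,0],[-3,0,4,0],[-3,0,8,-10],[-3,0,12,-20],[-3,0,15,-30],[-3,0,17,-40]]'; python3 -m inch '[[1,0.5,0,-10],[2,1,0,-20],[3,1.5,0,-30],[4,2,0,-40],[6,3,0,-50],[8,4,0,-50],[9.3,5,0,-50],[9.3,5,0,-50]]' 2.0; python3 - <<'E'
from h import *
o=bot.get_obs();print(o["ee_pos"],o["q"])
c=bot.camera("side")
for k in("lever_bar","lever_pivot"):
    for d in bot.landmark_of(k,c)[:2]: print(k,d["point"],d["score"])
print(proj(c,(.588,-.053,.155)),proj(c,(.588,-.053,.05)))
cv2.imwrite("pics/s4c.png",cv2.resize(c["img"][170:310,230:400,::-1],None,fx=4.2,fy=4.2,interpolation=cv2.INTER_CUBIC))
E
```

```text
time: 11.25
ee_pos: [0.4946, -0.1445, 0.2151]
tcp_rot: [180.0, 0.1, 139.2]
wrist_force: [-0.1, -0.0, -0.8]
opening: 0.0258
grasp_force: 0.0
time: 12.25
ee_pos: [0.588, -0.0938, 0.213]
tcp_rot: [-180.0, -0.0, 89.6]
wrist_force: [-1.4, -0.6, -0.1]
opening: 0.0201
grasp_force: 0.0
[ 0.58804178 -0.09381132  0.2130084 ] [-9.06468393e+00  1.08865287e+01  1.37274321e+01  9.28731992e+01
  1.22450343e-03  8.13302821e+01]
lever_bar [287.1, 198.2] 0.5
lever_pivot [293.9, 237.1] 0.72
[289.82212971 199.39107373] [291.73502013 236.39976163]
```

View pics/s4c.png

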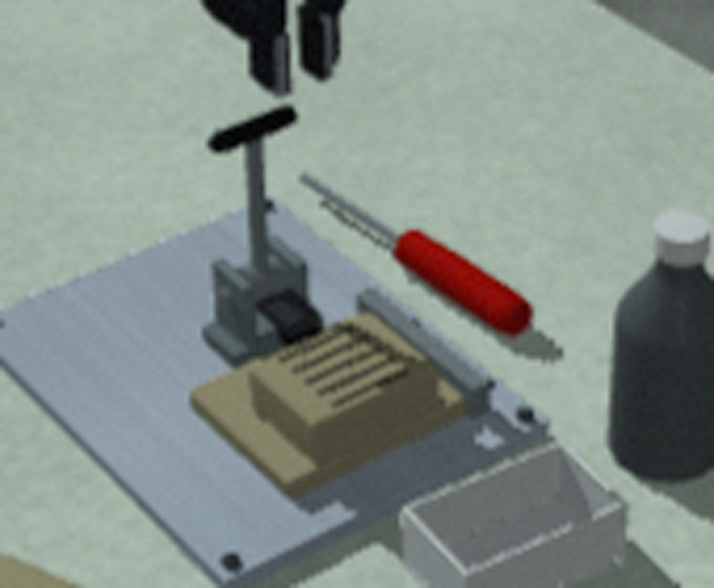

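The cover lies flush at the fence, the lever is upright at (255,130), and the fingers are above on the −y side. Lower and approach.

```bash
python3 -m inch '[[0,0,-3,0],[0,0,-6,0],[0,0.5,-6,0],[0,1,-6,0],[0,1.4,-6,0],[0,1.7,-6,0],[0,2,-6,0],[0,2.3,-6,0]]'
```

```text
time: 13.4
ee_pos: [0.5881, -0.0712, 0.1534]
tcp_rot: [180.0, 0.0, 89.5]
wrist_force: [-0.4, 0.7, 0.3]
opening: 0.0203
grasp_force: 0.0
```

```bash
python3 -m inch '[[0,0.2,0,0],[0,0.4,0,0],[0,0.6,0,0],[0,0.8,0,0],[0,1,0,0],[0,1,0,0],[0,1,0,0],[0,1,0,0]]'; python3 -c "
import numpy as np
for th in np.arange(0,1.45,.1):
    y=-53+105*np.sin(th)-6*np.cos(th)-11; z=50+105*np.cos(th)+6*np.sin(th)+8
    print(round(th,2),y.round(1),z.round(1))"
```

```text
time: 14.4
ee_pos: [0.5881, -0.0613, 0.1533]
tcp_rot: [180.0, -0.0, 89.5]
wrist_force: [0.5, -2.5, 1.7]
opening: 0.0199
grasp_force: 1.2
0.0 -70.0 163.0
0.1 -59.5 163.1
0.2 -49.0 162.1
0.3 -38.7 160.1
0.4 -28.6 157.0
0.5 -18.9 153.0
0.6 -9.7 148.0
0.7 -0.9 142.2
0.8 7.1 135.5
0.9 14.5 128.0
1.0 21.1 119.8
1.1 26.9 111.0
1.2 31.7 101.6
1.3 35.6 91.9
1.4 38.5 81.8
```

```bash
python3 -m inch '[[0,0.6,0,0],[0,1.2,0,0],[0,1.8,0,0],[0,2.4,0,0],[0,2.9,0,0],[0,3.4,0,0],[0,3.9,-0.1,0],[0,4.3,-0.3,0]]'
```

```text
time: 15.4
ee_pos: [0.5874, -0.0191, 0.1491]
tcp_rot: [-179.9, 0.1, 89.5]
wrist_force: [-1.0, -10.0, -4.1]
opening: 0.02
grasp_force: 4.8
```

```bash
python3 -m inch '[[0,0.45,-0.2,0],[0,0.9,-0.4,0],[0,1.3,-0.7,0],[0,1.75,-1,0],[0,2.15,-1.3,0],[0,2.55,-1.7,0],[0,2.9,-2,0],[0,3.3,-2.4,0]]'
```

```text
time: 16.4
ee_pos: [0.5878, 0.0139, 0.1262]
tcp_rot: [-180.0, 0.1, 89.5]
wrist_force: [-0.7, -9.7, 1.6]
opening: 0.0198
grasp_force: 4.1
```

```bash
python3 -m inch '[[0,0.35,-0.4,0],[0,0.7,-0.75,0],[0,1,-1.15,0],[0,1.3,-1.6,0],[0,1.55,-2.1,0],[0,1.75,-2.6,0],[0,1.85,-2.8,0],[0,1.85,-2.8,0]]'
```

```text
time: 17.4
ee_pos: [0.5879, 0.0335, 0.0981]
tcp_rot: [-180.0, -0.0, 89.6]
wrist_force: [-0.4, -2.4, 0.3]
opening: 0.0204
grasp_force: 1.0
```

```bash
python3 -m inch '[[0,0.1,-0.2,0],[0,0.15,-0.4,0],[0,0.2,-0.6,0],[0,0.25,-0.8,0],[0,0.3,-0.95,0],[0,0.3,-0.95,0],[0,0.3,-0.95,0],[0,0.3,-0.95,0]]'; python3 - <<'E'
from h import *
c=bot.camera("side")
for th in (1.2,1.3,1.4):
    print(th,proj(c,(.588,-.053+.105*np.sin(th),.05+.105*np.cos(th))))
for d in bot.landmark_of("lever_bar",c)[:2]: print(d["point"],d["score"])
cv2.imwrite("pics/s5c.png",cv2.resize(c["img"][170:310,210:380,::-1],None,fx=4.2,fy=4.2,interpolation=cv2.INTER_CUBIC))
E
```

```text
time: 18.4
ee_pos: [0.5881, 0.0361, 0.0888]
tcp_rot: [-180.0, -0.0, 89.5]
wrist_force: [0.4, -0.3, 0.2]
opening: 0.0198
grasp_force: 0.0
1.2 [268.45309831 205.16084694]
1.3 [267.9930369  207.94221608]
1.4 [267.76602927 210.96589861]
[269.2, 208.3] 0.64
```

View pics/s5c.png

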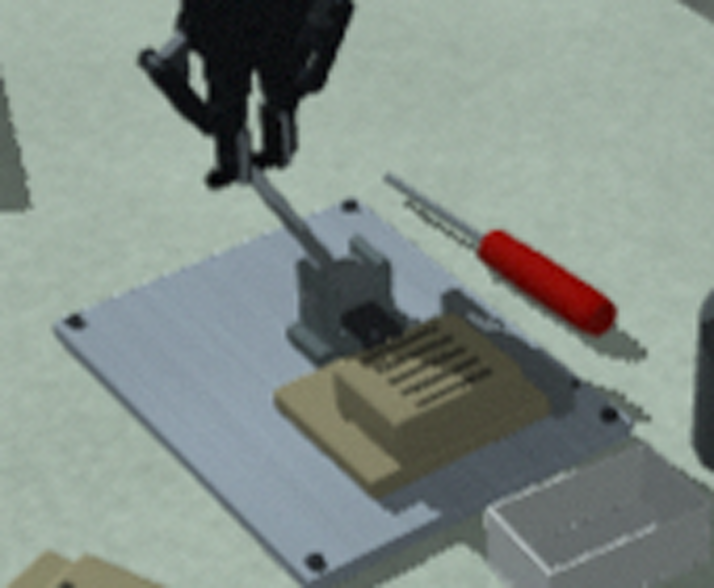

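The bar lies under the fingertips at (240,175), and the force dropped to zero, so it went over centre. I'll feel down lightly to confirm it's home.

```bash
python3 -m inch '[[0,0.2,-0.1,0],[0,0.4,-0.2,0],[0,0.5,-0.3,0],[0,0.5,-0.4,0],[0,0.5,-0.5,0],[0,0.5,-0.5,0],[0,0.5,-0.5,0],[0,0.5,-0.5,0]]'
```

```text
time: 19.5
ee_pos: [0.5881, 0.0411, 0.0838]
tcp_rot: [180.0, -0.0, 89.5]
wrist_force: [-0.7, 0.1, -0.7]
opening: 0.0197
grasp_force: 0.0
```

```bash
python3 -m inch '[[0,0.2,-0.1,0],[0,0.2,-0.15,0],[0,0.2,-0.2,0],[0,0.2,-0.25,0],[0,0.2,-0.3,0],[0,0.2,-0.3,0],[0,0.2,-0.3,0],[0,0.2,-0.3,0]]'
```

```text
time: 20.5
ee_pos: [0.5884, 0.0434, 0.0817]
tcp_rot: [179.9, -0.0, 89.5]
wrist_force: [-1.0, 2.0, 7.3]
opening: 0.0201
grasp_force: 3.5
```

Contact at z 0.0817 against the 0.0818 predicted at the hard stop, so the lever is home. Retreat and check.

```bash
python3 -m inch '[[0,0,1,0],[0,0,4,0],[0,0,8,0],[0,0,12,0],[-4,4,14,0],[-8,8,14,0],[-12,12,14,0],[-16,16,14,0]]'; python3 -m inch '[[-3,4,0,0],[-6,8,0,0],[-6,8,0,0],[-6,8,0,0],[-6,8,0,0],[-6,8,0,0],[-6,8,0,0],[-6,8,0,0]]'; python3 - <<'E'
from h import *
c=bot.camera("top"); im=c["img"][175:290,210:350,::-1]
cv2.imwrite("pics/crop3.png",cv2.resize(im,None,fx=5,fy=5,interpolation=cv2.INTER_CUBIC))
for k in("bin","flask","driver","lever_bar"): 
    for d in bot.landmark_of(k,c)[:1]: print(k,d["point"],d["score"])
print(proj(c,(.588,.0505,.068)))
E
```

```text
time: 21.5
ee_pos: [0.4267, 0.2039, 0.2212]
tcp_rot: [180.0, 0.0, 89.5]
wrist_force: [0.2, 1.1, 0.1]
opening: 0.0201
grasp_force: 0.0
time: 22.5
ee_pos: [0.3682, 0.2829, 0.2208]
tcp_rot: [-180.0, 0.0, 89.5]
wrist_force: [0.1, 0.1, -0.4]
opening: 0.0198
grasp_force: 0.0
bin [365.1, 220.8] 0.85
flask [355.0, 165.0] 0.76
driver [263.1, 176.3] 0.76
lever_bar [219.7, 214.0] 0.83
[221.52779573 215.96931138]
```

View pics/crop3.png

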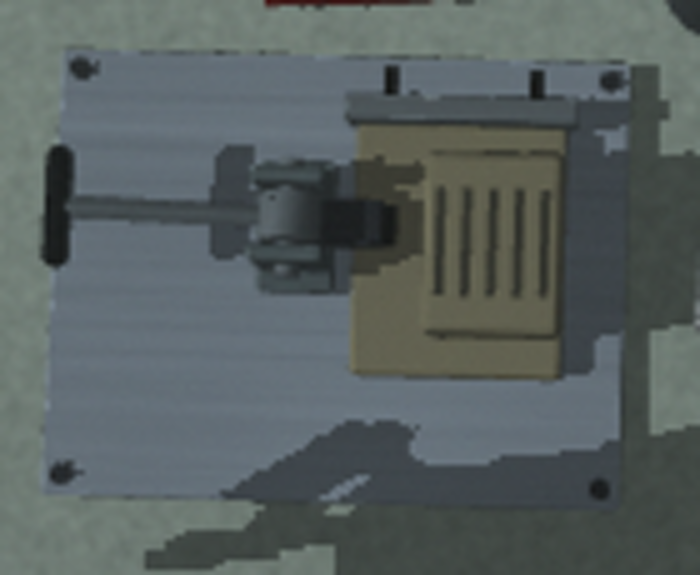

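The crop shows the cover flush along the fence at row ~125, the lever lying flat with its bar at (58,205), and the pad on the flange. The bin, bottle and screwdriver haven't moved. Handing in.

```bash
python3 -c "
from workcell import bot
print(bot.job_done())"
```

```text
the job is handed in; nothing more can be done
None
```

The job is handed in at 22.5 s on the robot clock: the cover is flush against the fence, the lever is fully home with the pad clamping the cover, and the bottle, bin and screwdriver have not moved.

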